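# Change the driver in a pencil clutch setter and press it home

### The job

The clutch setter on the counter still has the blue-handled steel tip driver in it: lift that out, stand it point-down in the pewter cup and let go of it. Then take the red-handled brass jaw driver from its wooden stand, turn it until its four splines mesh with the setter's cross-shaped socket, and slide it down against the spring until its collar sits flush on the socket. Finish still holding it pressed fully home - do not let go - with the cup upright and the paperweight, silver barrel, resin grip and lead tin left where they were.

Things in the scene. Friction and masses are not known exactly. Their poses are not given: they have to be found in the camera images.
- setter: Clutch setter, fixed: dark steel base 100 x 100 x 10 mm with an upright silver barrel 52 mm wide, its brass mouth 60 mm above the counter. Origin: centre of underside, z up. The mouth is a cross on its axis: two slots 8.5 mm wide, 28.5 mm long, along its x and y (parallel to the base's sides). At rest the plunger inside lies 30 mm below the mouth.
- setter_plunger (a joint): Spring plunger at the bottom of the socket: metres pressed down, 0 at rest. It is pushed by the foot of the driver and springs back: 5 N to start, about 9 N at 0.008, where the jaw driver's collar meets the mouth (fully home).
- jaw_driver: Red-handled brass jaw driver, loose, upright in the wooden stand. Origin: centre of its foot; z up its axis. Brass cross of four splines (two webs 6 mm thick, 26 mm long, along its x and y, lower edges rounded) from 0 to 38 mm, steel collar 34 mm wide from 38 to 42, square grip 24 x 24 mm from 42 to 88 (top), flats facing its x and y. About 70 g (varies). Repeats every quarter turn.
- tip_driver: Blue-handled steel tip driver, loose, standing in the setter on its plunger, perhaps leaning a few degrees. Origin: centre of its foot; z up its axis. Round steel stem 10 mm wide with blunt point from 0 to 38 mm, steel collar 34 mm wide from 38 to 42, square grip 24 x 24 mm from 42 to 88 (top), flats facing its x and y. About 60 g (varies). Lifts straight out; 30 mm of it is inside.
- stand: Wooden stand of the jaw driver, fixed block 62 x 62 x 30 mm with a 32 mm round hole; the driver's foot stands in it 8 mm above the counter. Origin: centre of the underside. The stand and the pewter cup may have changed sides.
- cup: Pewter cup, loose, 300 g, round, 60 mm high, 64 mm wide at the rim and 56 mm at the foot, walls 3 mm. Origin: centre of the underside.
- cup_floor (a point): Centre of the cup's inner floor, 5 mm above its underside.
- paperweight: Green glass paperweight, 68 mm wide, 41 mm high, loose; leave alone. Origin: centre of the underside.
- silver_barrel: Silver pencil barrel lying down, about 122 mm long and 11 mm thick, along its own x, loose; leave alone. Origin: underside, mid-length.
- resin_grip: Red resin grip sleeve standing on end, 20 mm wide, 36 mm high, loose; leave alone. Origin: centre of the underside.
- lead_tin: Yellow tin of leads, 40 mm wide, 55 mm high, loose; leave alone. Origin: centre of the underside.
Not all that is in view belongs to the job. There is more than one size of the jaw_driver; the job needs the largest.

How it is judged:
On the way, in this order (a step that is already met when the one before it is completed fails the run):
1. the tip driver stands point-down in the cup, let go (horizontal distance between tip_driver and cup_floor below 0.03 m and z of tip_driver in the frame of cup between 0 and 0.03 m and angle between tip_driver's own z axis and vertical below 0.6 rad and contact force between the fingers and tip_driver below 0.1 N), for 0.2 s.
2. the jaw driver's splines are meshed at least 15 mm deep in the socket (horizontal distance between jaw_driver and setter below 0.004 m and angle between the z axis of jaw_driver and the z axis of setter, either way round below 0.08 rad and z of jaw_driver in the frame of setter below 0.045 m), for 0.1 s.
At the end, for the whole second after the job is handed in: Jaw driver upright in the socket (4 mm, 0.08 rad), collar within 1.8 mm of flush, plunger pressed over 6.2 mm, gripper still on it (over 2 N); tip driver released in the cup, foot under 30 mm above the cup's underside, leaning under 0.6 rad; cup upright (0.1 rad) (all of step 1 and horizontal distance between jaw_driver and setter below 0.004 m and angle between the z axis of jaw_driver and the z axis of setter, either way round below 0.08 rad and z of jaw_driver in the frame of setter below 0.0238 m and value of joint setter_plunger above 0.0062 m and contact force between the fingers and jaw_driver above 2 N and angle between cup's own z axis and vertical below 0.1 rad); the arm keeps its last pose, push and grip.
It fails at once if paperweight disturbed (distance of paperweight from where it was at the start of the episode above 0.03 m).
It fails at once if silver barrel disturbed (distance of silver_barrel from where it was at the start of the episode above 0.03 m).
It fails at once if resin grip disturbed (distance of resin_grip from where it was at the start of the episode above 0.03 m).
It fails at once if lead tin disturbed (distance of lead_tin from where it was at the start of the episode above 0.03 m).
It also fails if it takes over 51 s, if anything falls off the work surface, if the arm or the gripper's body presses on something with over 40 N, if the wrist force passes 120 N, or if a joint passes its speed limit or range.

### The arm

A 7-joint arm with a two-finger parallel gripper is mounted at the origin on the work surface. World frame = base frame: x ahead of the robot, y to its left, z up, the work surface at z = 0. Lengths are in m, angles in rad, forces in N, time in s.
With the tool pointing down it reaches from about 0.35 to 0.9 m from the base axis. Payload 8.1 kg.
Tool frame: the origin (TCP) lies at the very end of the fingers, on their centre line; the grasp point (between the pads) lies 19 mm behind it; x points along the fingers, y is the direction in which the jaws open and shut, and the axes are right-handed (so a half turn about x gives the same grasp; the last joint's range is limited). The gripper opens to 92 mm and grips with 3 to 60 N. Pads are 19 mm wide; open, the fingers measure 130 mm over their backs; the gripper's body (75 mm by 190 mm) begins 47 mm behind the grasp point.
Start: joints at [1.148, 0.434, 0.025, 1.573, -0.012, 1.134, -0.075], TCP at [0.196, -0.593, 0.227] pointing down, gripper open.
Joint ranges: [-2.62, 2.62], [-0.44, 2.09], [-1.27, 1.32], [0.08, 2.57], [-1.32, 4.46], [0.12, 2], [-2.74, 2.74]. Speed limits (rad/s): [2.22, 2.22, 3.01, 3.01, 3.14, 3.14, 3.14].

### API

Orientations are given as a rotation vector (axis times angle).
In Python, from cell import * gives the robot as it stands.
- The arm moves only by the shell command python3 -m handwheel 'ROWS' [FORCE]. ROWS is JSON, a list of rows, each a list of 7 numbers: the opening, from 0 (shut) to 1 (fully open), then the shift along the tool's x, y, z in m, then the turn, a rotation vector about the tool's x, y, z in rad. A call has 1 to 10 rows; each row shifts and turns the commanded pose from where the row before left it, along the tool's axes as they then stand; what a row does not reach is not made up. A row lasts 1/10 s, in which the tool goes at most 50 mm and 8.59 degrees, less where a joint would pass 70% of its speed; a pose out of reach is approached as far as the arm can. A call is refused whole if a number of a shift passes 0.05 or a number of a turn 0.15, either way. A call with a gripper value outside its range is refused whole. The fingers move at their own pace and stop on an object; FORCE is the grip in N (left out, the last holds). Time passes only in rows, so rows that do not move let the fingers close. It gives the time, the measured TCP pose, the force and the opening at its end, in the units of the state.
- observe(): the state, without advancing time (a new reading comes with each control period).
- get_image(name): name is "side" or "top" or "wrist"; returns (picture, depth): 420x560x3 uint8, blue, green, red; 420x560 float32, m along the optical axis (not along the pixel's ray), 0 where there is no reading.
- get_calibration(name): a dict with "camera_matrix" (3x3 intrinsics, pixels), "pose" (4x4, takes a point from camera to world coordinates). Camera axes: x right, y down, z forward; pixel columns grow to the right and rows downward; lengths in m; the calibration is good to about 2 mm. A picture is of the moment at which its call begins: read the wrist's pose just before it. get_calibration takes no time and is no camera call; for the wrist camera it gives the pose at the moment of the call.
- sign_off(): hands the job in, once; it reports no verdict.
The state is a dict: "clock": time; "joints": joint angles; "dq": joint speeds; "joint_efforts": joint torques, N m; "position": TCP position; "ee_rot": TCP orientation; "force": force on the tool from outside, world axes, zero at the start; "ft_torque": the same for the moment, N m; "width": opening from 0.0 (shut) to 1.0 (fully open).
Only numpy, scipy, OpenCV 4.12 (cv2) and the standard library are available. Lean on these libraries where they do the work, as an engineer would, in place of code of your own. Each camera call takes 0.05 s, during which the arm holds its last target. There are 200 camera calls.

## Working session

There is one attempt and no reset: what is moved stays moved. The work goes in short steps, Python scripts to look and compute and a shell command to move; the robot and the scene stay as the last step left them, time stands still between calls to the robot, and variables do not carry over. Pictures are saved under pics/ and viewed, about 8 in all and at most 12, crops included, and the job is handed in when it is done.

```bash
mkdir -p pics; ls; cat > h.py <<'E'
from cell import *
import numpy as np, cv2
from scipy.spatial.transform import Rotation as R
def snap(n):
    c=get_calibration(n); im,d=get_image(n); return im,d,np.array(c["camera_matrix"]),np.array(c["pose"])
def pts(d,K,T):
    v,u=np.mgrid[:d.shape[0],:d.shape[1]]
    P=np.stack([(u-K[0,2])/K[0,0]*d,(v-K[1,2])/K[1,1]*d,d],-1)
    return P@T[:3,:3].T+T[:3,3]
E
python3 - <<'E'
from h import *
for n in("top","side"):
    im,d,K,T=snap(n); cv2.imwrite(f"pics/{n}0.png",im); np.savez(f"{n}0.npz",im=im,d=d,K=K,T=T); print(n,K[0,0],T.round(3).tolist())
s=observe();print(s); print(R.from_rotvec(s["ee_rot"]).as_matrix().round(3))
E
```

```text
pics
top 433.9818085591675 [[0.012, -0.983, 0.182, 0.425], [-1.0, -0.007, 0.029, 0.008], [-0.027, -0.183, -0.983, 1.027], [0.0, 0.0, 0.0, 1.0]]
side 441.5906404739658 [[0.929, -0.263, 0.262, 0.413], [-0.371, -0.638, 0.675, -0.507], [-0.011, -0.724, -0.69, 0.605], [0.0, 0.0, 0.0, 1.0]]
{'clock': 0.1, 'joints': array([ 1.14838448,  0.43513378,  0.02496375,  1.57399413, -0.0115579 ,
        1.13399623, -0.07509239]), 'dq': array([ 0.00064282, -0.00150472,  0.00121068, -0.00344832, -0.00136782,
       -0.00076857,  0.0012707 ]), 'joint_efforts': array([ 3.25781155e-03, -6.69132042e+01,  9.88337584e-01, -3.15149045e+01,
       -6.04666932e-02,  3.73817061e-02,  5.02893522e-05]), 'position': array([ 0.19629303, -0.59290034,  0.22604011]), 'ee_rot': array([ 2.04878414,  0.33184617, -2.04956764]), 'force': array([-0.20512229,  0.55431655,  0.1373601 ]), 'ft_torque': array([0.03150257, 0.04142795, 0.03599922]), 'width': 1.0032246294005513}
[[-0.001  0.314 -0.949]
 [ 0.001 -0.949 -0.314]
 [-1.    -0.001  0.   ]]
```

View pics/top0.png

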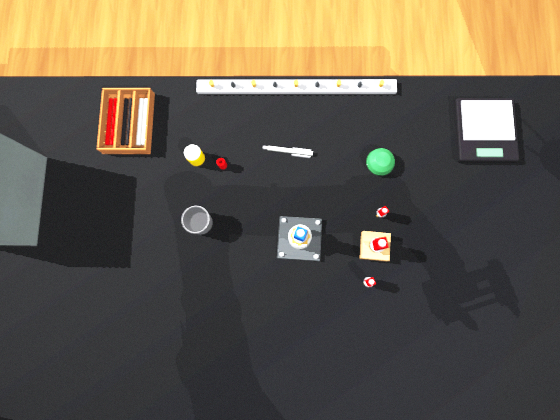

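View pics/side0.png

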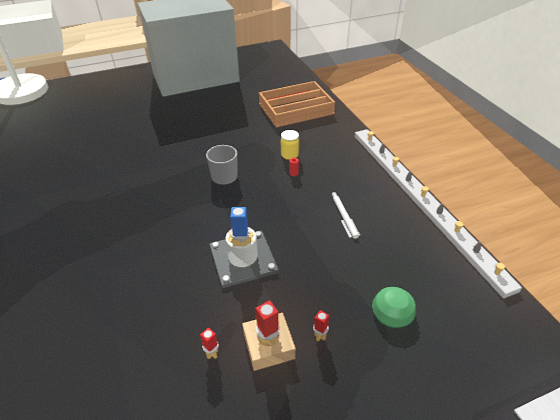

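Top view: setter with blue driver at (300,238), cup at (197,220), stand at (376,246). There are three red drivers: a small one at (382,212), the one in the stand at (380,244), and another small one at (369,282). The stand one fits (largest, in the wooden stand). I'll measure it and confirm with a crop.

```bash
cat > m.py <<'E'
from h import *
D={n:np.load(f"{n}0.npz") for n in("top","side")}
def hsvmask(im,lo,hi): return cv2.inRange(cv2.cvtColor(im,cv2.COLOR_BGR2HSV),np.array(lo),np.array(hi))>0
for n,z in D.items():
    im,d=z["im"],z["d"]; P=pts(d,z["K"],z["T"])
    blue=hsvmask(im,(100,120,60),(130,255,255)); red=hsvmask(im,(0,150,80),(8,255,255))|hsvmask(im,(172,150,80),(180,255,255))
    red=hsvmask(im,(0,150,80),(8,255,255))|hsvmask(im,(172,150,80),(180,255,255))
    for nm,m in(("blue",blue),("red",red)):
        k,l,s,c=cv2.connectedComponentsWithStats(m.astype(np.uint8))
        for i in range(1,k):
            if s[i,4]<25: continue
            Q=P[(l==i)&(d>0)]; zt=np.percentile(Q[:,2],95); t=Q[Q[:,2]>zt-.006]
            r=cv2.minAreaRect(t[:,:2].astype(np.float32))
            print(n,nm,c[i].round(0),"zmax",zt.round(4),"topmean",t.mean(0).round(4),"rect",np.round(r[0],4),np.round(r[1],4),round(r[2],1))
    # height map objects
    b=(P[...,2]>.02)&(d>0)&(P[...,0]<.75)&(P[...,0]>.3)&(abs(P[...,1])<.5)
    k,l,s,c=cv2.connectedComponentsWithStats(b.astype(np.uint8))
    for i in range(1,k):
        if s[i,4]<30: continue
        Q=P[l==i]; zt=np.percentile(Q[:,2],97); t=Q[Q[:,2]>zt-.006]
        print(n,"obj",c[i].round(0),s[i,4],"z",zt.round(4),"ctr",((t.min(0)+t.max(0))/2)[:2].round(4),"all",Q[:,:2].min(0).round(3),Q[:,:2].max(0).round(3))
z=D["top"];P=pts(z["d"],z["K"],z["T"])
print("table z",np.median(P[300:330,250:350,2]), np.median(pts(D["side"]["d"],D["side"]["K"],D["side"]["T"])[180:220,100:180,2]))
# base plate: region around (300,238), z 0.006..0.016
m=(P[...,2]>.006)&(P[...,2]<.016); m[:215]=0;m[265:]=0;m[:,:270]=0;m[:,330:]=0
q=P[m][:,:2].astype(np.float32);r=cv2.minAreaRect(q);print("base",r,m.sum())
m=(P[...,2]>.024)&(P[...,2]<.036); m[:225]=0;m[268:]=0;m[:,:355]=0;m[:,400:]=0
q=P[m][:,:2].astype(np.float32);r=cv2.minAreaRect(q);print("stand",r,m.sum())
c1=cv2.resize(D["top"]["im"][190:300,250:410],None,fx=3.5,fy=3.5,interpolation=cv2.INTER_CUBIC)
c2=cv2.resize(D["side"]["im"][195:375,180:350],(363,385),interpolation=cv2.INTER_CUBIC) 
c1=cv2.resize(c1,(430,385));cv2.imwrite("pics/crop.png",np.hstack([c1,c2]))
E
python3 m.py
```

```text
top blue [301. 237.] zmax 0.1196 topmean [ 0.5264 -0.0155  0.1178] rect [ 0.5254 -0.0141] [0.0132 0.0265] 29.5
top red [110. 121.] zmax 0.0196 topmean [0.8205 0.4588 0.0168] rect [0.8196 0.4587] [0.0215 0.1205] 89.7
top red [221. 163.] zmax 0.0375 topmean [0.7102 0.1773 0.0353] rect [0.7097 0.1775] [0.0183 0.0169] 8.6
top red [383. 211.] zmax 0.0604 topmean [ 0.592  -0.2007  0.0581] rect [ 0.5917 -0.2004] [0.0142 0.0162] 44.5
top red [379. 244.] zmax 0.0991 topmean [ 0.5146 -0.1842  0.0963] rect [ 0.5147 -0.1842] [0.0228 0.0234] 13.1
top obj [123. 149.] 198 z 0.0374 ctr [0.7441 0.4193] all [0.738 0.359] [0.75  0.479]
top obj [194. 154.] 280 z 0.0579 ctr [0.7271 0.2418] all [0.708 0.222] [0.745 0.26 ]
top obj [381. 161.] 549 z 0.0421 ctr [ 0.7173 -0.2042] all [ 0.685 -0.234] [ 0.748 -0.173]
top obj [483. 154.] 566 z 0.0272 ctr [ 0.7339 -0.4451] all [ 0.718 -0.5  ] [ 0.75 -0.39]
top obj [221. 162.] 59 z 0.0379 ctr [0.7099 0.1781] all [0.7   0.168] [0.72  0.187]
top obj [195. 219.] 332 z 0.0618 ctr [0.5693 0.2261] all [0.537 0.195] [0.601 0.257]
top obj [383. 211.] 90 z 0.0611 ctr [ 0.5
[... 1456 characters left out ...]
 -0.2055] all [ 0.686 -0.236] [ 0.748 -0.174]
side obj [267. 334.] 2041 z 0.0977 ctr [ 0.5156 -0.1853] all [ 0.482 -0.219] [ 0.549 -0.15 ]
side obj [321. 323.] 305 z 0.0603 ctr [ 0.5924 -0.2004] all [ 0.581 -0.212] [ 0.603 -0.19 ]
side obj [209. 341.] 325 z 0.0603 ctr [ 0.4337 -0.1673] all [ 0.423 -0.178] [ 0.444 -0.158]
side obj [491. 416.] 127 z 0.0243 ctr [ 0.7362 -0.3966] all [ 0.722 -0.403] [ 0.75 -0.39]
table z 0.0003154136742331559 0.0008452830692050051
base ((0.5312848091125488, -0.019121207296848297), (0.11720152199268341, 0.10571343451738358), 89.51190185546875) 1340
stand ((0.5155088305473328, -0.1852545440196991), (0.06291858851909637, 0.06213498115539551), 84.94322204589844) 526
```

View pics/crop.png

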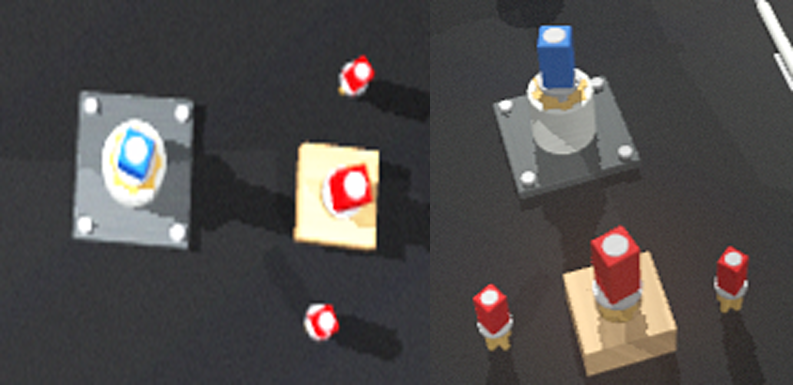

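The crop confirms it: the stand driver's grip measures 23–24 mm wide, while the two loose ones measure about 16 mm and are 60 mm tall. The stand one is the jaw driver. Now I'll go above the setter.

```bash
python3 -m handwheel '[[1,0,-0.028,-0.0313,0,0,0],[1,0,-0.028,-0.0313,0,0,0],[1,0,-0.028,-0.0313,0,0,0],[1,0,-0.028,-0.0313,0,0,0],[1,0,-0.028,-0.0313,0,0,0],[1,0,-0.028,-0.0313,0,0,0],[1,0,-0.028,-0.0313,0,0,0],[1,0,-0.028,-0.0313,0,0,0],[1,0,-0.028,-0.0313,0,0,0],[1,0,-0.028,-0.0313,0,0,0]]'
python3 -m handwheel '[[1,0,-0.028,-0.0313,0,0,0],[1,0,-0.028,-0.0313,0,0,0],[1,0,-0.028,-0.0313,0,0,0],[1,0,-0.028,-0.0313,0,0,0],[1,0,-0.028,-0.0313,0,0,0],[1,0,-0.028,-0.0313,0,0,0],[1,0,0,0,0,0,0],[1,0,0,0,0,0,0]]'
cat > w.py <<'E'
import sys
from h import *
# wrist look: prints upright colour tops (in-plane fit of grip top) and white bolts
tag=sys.argv[1]
im,d,K,T=snap("wrist");P=pts(d,K,T);cv2.imwrite(f"pics/w{tag}.png",im);np.savez(f"w{tag}.npz",im=im,d=d,K=K,T=T)
s=observe();Rm=R.from_rotvec(s["ee_rot"]).as_matrix();print("tcp",s["position"].round(4),"tooly yaw",np.degrees(np.arctan2(Rm[1,1],Rm[0,1])).round(2),"tilt",Rm[:,0].round(3),"campos",T[:3,3].round(3),"camz",T[:3,2].round(2))
h=cv2.cvtColor(im,cv2.COLOR_BGR2HSV)
for nm,rs in(("blue",[((100,120,40),(130,255,255))]),("red",[((0,150,60),(8,255,255)),((172,150,60),(180,255,255))])):
    m=sum(cv2.inRange(h,*map(np.array,r)) for r in rs)
    k,l,st,c=cv2.connectedComponentsWithStats(m)
    for i in range(1,k):
        if st[i,4]<150: continue
        Q=P[(l==i)&(d>0)];zt=np.percentile(Q[:,2],95);t=Q[Q[:,2]>zt-.004]
        r=cv2.minAreaRect(t[:,:2].astype(np.float32));print(nm,c[i].round(),"z",zt.round(4),"rect",np.round(r[0],4),np.round(r[1],4),round(r[2]%90,1))
E
python3 w.py 1
```

```text
clock: 1.1
position: [0.4059, -0.2275, 0.2266]
ee_rot: [2.049, 0.33, -2.049]
force: [1.9, -0.1, 0.2]
width: 0.996
clock: 1.9
position: [0.5309, -0.0097, 0.2262]
ee_rot: [2.046, 0.333, -2.049]
force: [-0.9, -0.3, 0.2]
width: 0.997
tcp [ 0.5306 -0.0111  0.2262] tooly yaw -71.67 tilt [-0.001 -0.001 -1.   ] campos [0.6   0.014 0.384] camz [-0.26 -0.09 -0.96]
blue [288. 200.] z 0.1185 rect [ 0.5333 -0.0105] [0.0242 0.024 ] 68.6
red [482. 191.] z 0.0589 rect [ 0.5934 -0.1997] [0.0156 0.0164] 35.7
red [444. 260.] z 0.0962 rect [ 0.5469 -0.1165] [0.1551 0.0173] 64.0
```

View pics/w1.png

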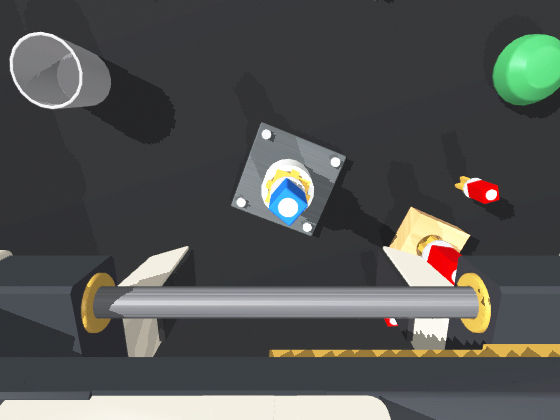

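Wrist view: blue grip top at (288,206), base bolts at (266,134), (335,162), (307,227) and (241,203). The pose agrees with the other views. I'll get the setter pose from the bolts, then turn and descend.

```bash
python3 - <<'E'
from h import *
z=np.load("w1.npz");im,d,K,T=z["im"],z["d"],z["K"],z["T"]
g=cv2.inRange(im,np.array((185,185,185)),np.array((255,255,255)))
P=pts(d,K,T);C=[]
for u,v in((266,134),(335,162),(307,227),(241,203)):
    m=np.zeros_like(g);cv2.circle(m,(u,v),8,255,-1);m&=g
    vv,uu=np.nonzero(m);q=P[vv,uu];C.append(np.append(q[:,:2].mean(0),q[:,2].mean()))
C=np.array(C);print(C.round(4),C.mean(0).round(4))
for i in range(4):
    e=C[(i+1)%4]-C[i];print(np.hypot(*e[:2]).round(4),(np.degrees(np.arctan2(e[1],e[0]))%90).round(2))
# barrel outline: rays at z=.06 brass mouth / white ring points
m=(P[...,2]>.055)&(P[...,2]<.064)&(abs(P[...,0]-.533)<.05)&(abs(P[...,1]+.011)<.05)
print("mouth",cv2.minEnclosingCircle(P[m][:,:2].astype(np.float32)))
E
python3 -m handwheel '[[1,0,0,0,0.139,0,0],[1,0,0,0,0.139,0,0],[1,0,0,0,0.139,0,0],[1,0,0,0,0.139,0,0],[1,0,0,0,0.139,0,0],[1,0,0,0,0,0,0]]'
```

```text
[[ 0.5756  0.0273  0.0137]
 [ 0.5712 -0.0525  0.0137]
 [ 0.4914 -0.0483  0.0137]
 [ 0.4955  0.0316  0.0134]] [ 0.5334 -0.0105  0.0136]
0.0799 86.86
0.0799 86.96
0.08 87.05
0.0802 86.91
mouth ((0.5335771441459656, -0.01053573377430439), 0.025784149765968323)
clock: 2.55
position: [0.5305, -0.0124, 0.2267]
ee_rot: [-2.014, 0.388, 2.014]
force: [-0.2, 0.6, -0.3]
width: 1.001
```

```bash
python3 -m handwheel '[[1,0.035,-0.0029,-0.002,0,0,0],[1,0.035,0,0,0,0,0],[1,0.035,0,0,0,0,0],[1,0.035,0,0,0,0,0],[1,0,0,0,0,0,0],[0,0,0,0,0,0,0],[0,0,0,0,0,0,0],[0,0,0,0,0,0,0],[0,0,0,0,0,0,0],[0,0,0,0,0,0,0]]' 25
python3 -m handwheel '[[0,0,0,0,0,0,0],[0,0,0,0,0,0,0]]'
```

```text
clock: 3.55
position: [0.5344, -0.0087, 0.0875]
ee_rot: [-2.018, 0.382, 2.015]
force: [-0.0, 0.3, -0.1]
width: 0.613
clock: 3.75
position: [0.534, -0.0086, 0.0869]
ee_rot: [-2.017, 0.383, 2.016]
force: [-0.5, -0.3, -0.1]
width: 0.44
```

```bash
python3 -m handwheel '[[0,0,0,0,0,0,0],[0,0,0,0,0,0,0],[0,0,0,0,0,0,0],[0,0,0,0,0,0,0]]'
python3 -m handwheel '[[0,-0.01,0,0,0,0,0],[0,-0.02,0,0,0,0,0],[0,-0.03,0,0,0,0,0],[0,-0.03,0,0,0,0,0],[0,0,0,0,0,0,0],[0,0,0,0,0,0,0]]'
python3 w.py 2
```

```text
clock: 4.15
position: [0.5339, -0.0088, 0.0867]
ee_rot: [-2.016, 0.383, 2.017]
force: [-0.7, -1.2, -0.1]
width: 0.259
clock: 4.75
position: [0.5345, -0.0086, 0.1778]
ee_rot: [-2.018, 0.382, 2.014]
force: [-0.3, -0.0, -1.1]
width: 0.263
tcp [ 0.5338 -0.0087  0.1768] tooly yaw -111.5 tilt [ 0. -0. -1.] campos [ 0.602 -0.035  0.336] camz [-0.25  0.1  -0.96]
blue [286. 261.] z 0.2094 rect [ 0.5424 -0.0114] [0.0238 0.0071] 68.7
blue [285. 320.] z 0.2098 rect [ 0.5246 -0.0041] [0.0231 0.0041] 68.5
red [486.  47.] z 0.0587 rect [ 0.5933 -0.2   ] [0.0163 0.0169] 36.1
red [18. 89.] z 0.0362 rect [0.7077 0.1738] [0.0105 0.0194] 53.5
red [511. 150.] z 0.0965 rect [ 0.5163 -0.1843] [0.0243 0.025 ] 10.8
red [487. 239.] z 0.0584 rect [ 0.4348 -0.1663] [0.0174 0.0159] 22.8
```

View pics/w2.png

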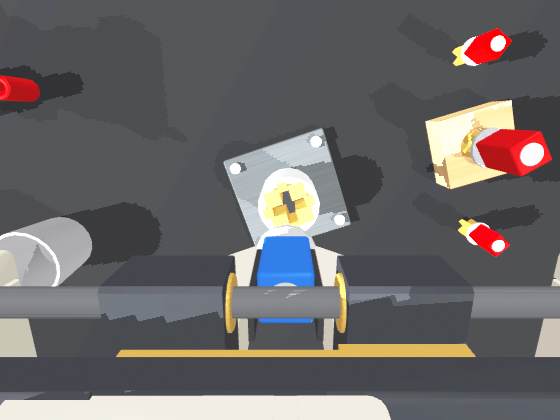

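The tip driver is out and held squarely, with its grip top at z 0.2096. That puts its foot at 0.122, clear of the cup rim. Next I'll move over the cup.

```bash
python3 -m handwheel '[[0,0,-0.033,0.0077,0,0,0],[0,0,-0.033,0.0077,0,0,0],[0,0,-0.033,0.0077,0,0,0],[0,0,-0.033,0.0077,0,0,0],[0,0,-0.033,0.0077,0,0,0],[0,0,-0.033,0.0077,0,0,0],[0,0,-0.033,0.0077,0,0,0],[0,0,0,0,0,0,0],[0,0,0,0,0,0,0]]'
python3 - <<'E'
from h import *
for n in("side","top"):
    im,d,K,T=snap(n);P=pts(d,K,T)
    m=(P[...,2]>.054)&(P[...,2]<.066)&(np.hypot(P[...,0]-.5685,P[...,1]-.226)<.045)
    print(n,m.sum(),cv2.minEnclosingCircle(P[m][:,:2].astype(np.float32)))
    if n=="side": cv2.imwrite("pics/s3.png",im)
E
```

```text
clock: 5.7
position: [0.5676, 0.2265, 0.1753]
ee_rot: [-2.016, 0.383, 2.02]
force: [0.7, -0.3, -0.6]
width: 0.26
side 216 ((0.5679931044578552, 0.22597642242908478), 0.03328691050410271)
top 22 ((0.5683820843696594, 0.2254524976015091), 0.03158073127269745)
```

```bash
python3 -m handwheel '[[0,0.03,0,0,0,0,0],[0,0.03,0,0,0,0,0],[0,0.025,0,0,0,0,0],[0,0.015,0,0,0,0,0],[0,0.007,0,0,0,0,0],[0,0,0,0,0,0,0],[0.6,0,0,0,0,0,0],[0.6,0,0,0,0,0,0],[0.6,0,0,0,0,0,0],[0.6,0,0,0,0,0,0]]'
python3 -m handwheel '[[0.6,-0.01,0,0,0,0,0],[0.6,-0.03,0,0,0,0,0],[0.6,-0.03,0,0,0,0,0],[0.6,-0.03,0,0,0,0,0],[0.6,-0.03,0,0,0,0,0],[0.6,0,0,0,0,0,0]]'
python3 w.py 4
python3 - <<'E'
from h import *
im,d,K,T=snap("side");w=cv2.imread("pics/w4.png")
cv2.imwrite("pics/s4.png",np.hstack([cv2.resize(im[90:250,150:330],(450,400)),cv2.resize(w,(350,263))[:400].copy() if 0 else cv2.copyMakeBorder(cv2.resize(w,(350,263)),0,137,0,0,0)]))
E
```

```text
clock: 6.8
position: [0.5689, 0.2262, 0.0704]
ee_rot: [-2.017, 0.382, 2.015]
force: [0.6, 0.7, -0.8]
width: 0.562
clock: 7.4
position: [0.5707, 0.2273, 0.2052]
ee_rot: [-2.021, 0.378, 2.008]
force: [0.0, 0.5, -0.1]
width: 0.603
tcp [0.5698 0.2268 0.2028] tooly yaw -111.5 tilt [ 0.005  0.002 -1.   ] campos [0.638 0.2   0.364] camz [-0.25  0.1  -0.96]
blue [291. 192.] z 0.0926 rect [0.5731 0.2181] [0.031  0.0151] 24.3
red [281.  29.] z 0.037 rect [0.7107 0.1782] [0.0192 0.019 ] 87.4
```

View pics/s4.png

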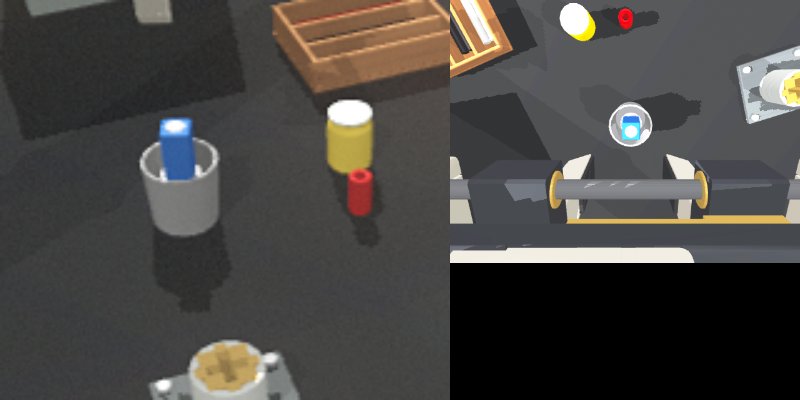

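Tip driver (crop (177,150)) stands in the upright cup, let go. On to the jaw driver.

```bash
python3 -m handwheel '[[0.6,0,0.0403,-0.0101,0,0,0],[0.6,0,0.0403,-0.0101,0,0,0],[0.6,0,0.0403,-0.0101,0,0,0],[0.6,0,0.0403,-0.0101,0,0,0],[0.6,0,0.0403,-0.0101,0,0,0],[0.6,0,0.0403,-0.0101,0,0,0],[0.6,0,0.0403,-0.0101,0,0,0],[0.6,0,0.0403,-0.0101,0,0,0],[0.6,0,0.0403,-0.0101,0,0,0],[0.6,0,0.0403,-0.0101,0,0,0]]'
python3 -m handwheel '[[0.6,0,0,0,-0.113,0,0],[0.6,0,0,0,-0.113,0,0],[0.6,0,0,0,-0.113,0,0],[0.6,0,0,0,-0.113,0,0],[0.6,0,0,0,-0.113,0,0],[0.6,0,0,0,0,0,0],[0.6,0,0,0,0,0,0]]'
python3 w.py 5
```

```text
clock: 8.5
position: [0.5135, -0.1874, 0.1988]
ee_rot: [-2.014, 0.383, 2.018]
force: [1.2, 0.8, -0.2]
width: 0.602
clock: 9.2
position: [0.5142, -0.1859, 0.199]
ee_rot: [2.123, 0.199, -2.125]
force: [-0.7, 0.3, 0.3]
width: 0.603
tcp [ 0.5144 -0.1859  0.1992] tooly yaw -79.32 tilt [-0.001  0.    -1.   ] campos [ 0.586 -0.172  0.357] camz [-0.27 -0.05 -0.96]
red [319. 113.] z 0.0589 rect [ 0.5931 -0.2002] [0.0155 0.0158] 34.3
red [285. 201.] z 0.0967 rect [ 0.5161 -0.1843] [0.0241 0.0234] 11.2
red [252. 268.] z 0.0583 rect [ 0.4345 -0.1668] [0.0164 0.0162] 21.1
```

```bash
python3 -m handwheel '[[0.6,0.036,-0.0013,-0.002,0,0,0],[0.6,0.036,0,0,0,0,0],[0.6,0.036,0,0,0,0,0],[0.6,0.036,0,0,0,0,0],[0.6,0,0,0,0,0,0],[0,0,0,0,0,0,0],[0,0,0,0,0,0,0],[0,0,0,0,0,0,0],[0,0,0,0,0,0,0],[0,0,0,0,0,0,0]]' 40
python3 -m handwheel '[[0,0,0,0,0,0,0],[0,0,0,0,0,0,0]]'
```

```text
clock: 10.25
position: [0.5172, -0.1846, 0.0568]
ee_rot: [2.123, 0.201, -2.12]
force: [-0.6, 0.2, 6.6]
width: 0.261
clock: 10.45
position: [0.5172, -0.1846, 0.0568]
ee_rot: [2.123, 0.201, -2.12]
force: [-1.5, -0.4, 7.9]
width: 0.256
```

```bash
python3 -m handwheel '[[0,-0.01,0,0,0,0,0],[0,-0.025,0,0,0,0,0],[0,-0.025,0,0,0,0,0],[0,-0.025,0,0,0.12,0,0],[0,0,0,0,0.12,0,0],[0,0,0,0,0,0,0],[0,0,0,0,0,0,0]]'
python3 w.py 6
```

```text
clock: 11.15
position: [0.5161, -0.1842, 0.1408]
ee_rot: [-2.197, 0.051, 2.198]
force: [0.1, -1.0, 0.1]
width: 0.259
tcp [ 0.516  -0.1841  0.1404] tooly yaw -92.68 tilt [-0.001  0.    -1.   ] campos [ 0.589 -0.187  0.299] camz [-0.27  0.01 -0.96]
red [304. 108.] z 0.0591 rect [ 0.5929 -0.2002] [0.0156 0.0157] 33.9
red [286. 266.] z 0.1785 rect [ 0.5263 -0.1842] [0.0235 0.0022] 87.0
red [285. 329.] z 0.1805 rect [ 0.5074 -0.1833] [0.0239 0.0091] 86.6
```

```bash
python3 -m handwheel '[[0,0,-0.0348,-0.002,0.006,0,0],[0,0,-0.0348,-0.002,0,0,0],[0,0,-0.0348,-0.002,0,0,0],[0,0,-0.0348,-0.002,0,0,0],[0,0,-0.0348,-0.002,0,0,0],[0,0,0,0,0,0,0],[0,0,0,0,0,0,0],[0,0,0,0,0,0,0]]'
python3 w.py 7
python3 - <<'E'
from h import *
z=np.load("w7.npz");P=pts(z["d"],z["K"],z["T"])
m=(P[...,2]>.055)&(P[...,2]<.064)&(abs(P[...,0]-.533)<.05)&(abs(P[...,1]+.011)<.05)
print("mouth",m.sum(),cv2.minEnclosingCircle(P[m][:,:2].astype(np.float32)),P[m][:,:2].min(0),P[m][:,:2].max(0))
im,d,K,T=snap("side");P=pts(d,K,T);h=cv2.cvtColor(im,cv2.COLOR_BGR2HSV);cv2.imwrite("pics/s7.png",np.hstack([cv2.resize(im[130:310,150:330],(420,420)),cv2.resize(z["im"][100:350,180:400],(370,420))]))
E
```

```text
clock: 12.0
position: [0.5357, -0.0124, 0.1403]
ee_rot: [-2.192, 0.063, 2.194]
force: [-0.2, -0.2, -0.2]
width: 0.259
tcp [ 0.5357 -0.0127  0.1404] tooly yaw -93.29 tilt [-0.001 -0.001 -1.   ] campos [ 0.609 -0.016  0.298] camz [-0.27  0.01 -0.96]
red [537. 123.] z 0.0585 rect [ 0.5924 -0.1985] [0.0172 0.0147] 30.1
red [286. 266.] z 0.178 rect [ 0.5458 -0.0126] [0.0236 0.0024] 86.5
red [285. 329.] z 0.18 rect [ 0.5269 -0.0115] [0.0239 0.0088] 85.7
red [479. 326.] z 0.0586 rect [ 0.4965 -0.1167] [0.1777 0.0176] 38.5
mouth 2222 ((0.5336577892303467, -0.010373548604547977), 0.02599683776497841) [ 0.51688649 -0.0361983 ] [0.55913964 0.01528107]
```

View pics/s7.png

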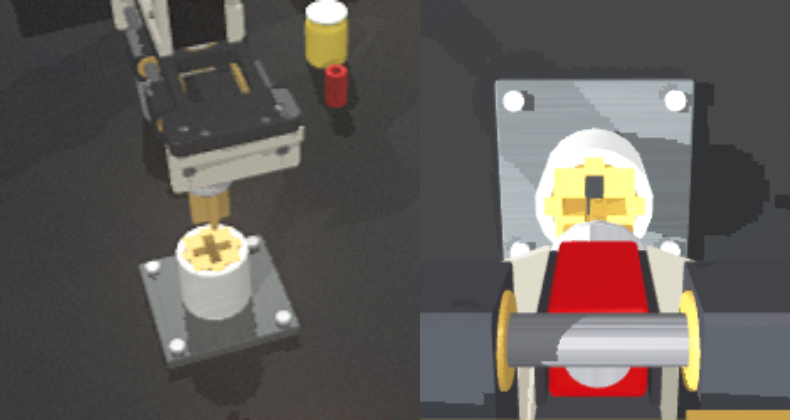

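Side crop: splines at (212,205) sit above the cross mouth at (212,245), yaw aligned. Measurement says the driver is about 1.1 mm off in x and 1.5 mm off in y, so I'll correct that and lower gently.

```bash
python3 -m handwheel '[[0,0.01,-0.0014,0.0012,0,0,0],[0,0.01,0,0,0,0,0],[0,0.008,0,0,0,0,0],[0,0.004,0,0,0,0,0],[0,0.003,0,0,0,0,0],[0,0.003,0,0,0,0,0],[0,0,0,0,0,0,0]]'
python3 -m handwheel '[[0,0.003,0,0,0,0,0],[0,0.003,0,0,0,0,0],[0,0.003,0,0,0,0,0],[0,0,0,0,0,0,0]]'; python3 -c "
from cell import *; s=observe();print(s['position'],s['force'],s['ft_torque'])"
```

```text
clock: 12.8
position: [0.5348, -0.0097, 0.1024]
ee_rot: [-2.193, 0.062, 2.193]
force: [-0.4, -0.8, -0.9]
width: 0.26
clock: 13.2
position: [0.5347, -0.0097, 0.0933]
ee_rot: [-2.192, 0.062, 2.194]
force: [-0.3, -0.6, -1.8]
width: 0.256
[ 0.5346503  -0.00966887  0.09327905] [-0.30847672 -0.56348057 -1.82287743] [-0.04399397  0.09591729  0.02785873]
```

It meshes with no force. Now pressing on against the spring.

```bash
python3 -m handwheel '[[0,0.004,0,0,0,0,0],[0,0.004,0,0,0,0,0],[0,0.004,0,0,0,0,0],[0,0.003,0,0,0,0,0],[0,0.003,0,0,0,0,0],[0,0,0,0,0,0,0]]' 60
python3 -m handwheel '[[0,0.002,0,0,0,0,0],[0,0.002,0,0,0,0,0],[0,0,0,0,0,0,0],[0,0,0,0,0,0,0]]'
```

```text
clock: 13.8
position: [0.5348, -0.0097, 0.0756]
ee_rot: [-2.193, 0.062, 2.193]
force: [-1.9, 0.7, 6.1]
width: 0.255
clock: 14.2
position: [0.5349, -0.0097, 0.072]
ee_rot: [-2.193, 0.062, 2.193]
force: [-2.2, -0.6, 7.8]
width: 0.26
```

```bash
python3 -m handwheel '[[0,0.001,0,0,0,0,0],[0,0.001,0,0,0,0,0],[0,0,0,0,0,0,0],[0,0,0,0,0,0,0]]';python3 -m handwheel '[[0,0.001,0,0,0,0,0],[0,0,0,0,0,0,0],[0,0,0,0,0,0,0]]'
python3 -m handwheel '[[0,0.001,0,0,0,0,0],[0,0,0,0,0,0,0],[0,0,0,0,0,0,0]]'
```

```text
clock: 14.6
position: [0.5349, -0.0097, 0.0709]
ee_rot: [-2.193, 0.062, 2.193]
force: [-5.9, 0.0, 17.4]
width: 0.255
clock: 14.9
position: [0.535, -0.0097, 0.0708]
ee_rot: [-2.194, 0.062, 2.192]
force: [-9.4, -1.7, 29.7]
width: 0.259
clock: 15.2
position: [0.535, -0.0097, 0.0708]
ee_rot: [-2.195, 0.063, 2.192]
force: [-13.8, -1.5, 42.4]
width: 0.258
```

Hard stop at TCP z 0.0708, against an expected 0.0704, so the collar is seated. I'll ease the push to about 20 N, then check.

```bash
python3 -m handwheel '[[0,-0.001,0,0,0,0,0],[0,-0.0007,0,0,0,0,0],[0,0,0,0,0,0,0],[0,0,0,0,0,0,0],[0,0,0,0,0,0,0]]'
python3 w.py 8
python3 - <<'E'
from h import *
z=np.load("w8.npz");im,d,K,T=snap("side");cv2.imwrite("pics/s8.png",np.hstack([cv2.resize(im[90:310,130:350],(420,420)),cv2.resize(z["im"][100:350,180:400],(370,420))]))
P=pts(d,K,T)
for nm,a,r,lo in(("cup",(.5685,.226),.045,.054),("tin",(.728,.242),.03,.05),("sleeve",(.71,.178),.02,.033),("paperw",(.717,-.205),.045,.02)):
    m=(P[...,2]>lo)&(P[...,2]<lo+(.012 if nm=="cup" else .05))&(np.hypot(P[...,0]-a[0],P[...,1]-a[1])<r)
    print(nm,m.sum(),np.round(cv2.minEnclosingCircle(P[m][:,:2].astype(np.float32))[0],3) if m.any() else 0)
s=observe();print(s["position"],s["force"],s["width"])
E
```

```text
clock: 15.7
position: [0.5349, -0.0097, 0.0709]
ee_rot: [-2.194, 0.062, 2.192]
force: [-7.9, -0.9, 21.8]
width: 0.257
tcp [ 0.535  -0.0097  0.0709] tooly yaw -93.23 tilt [ 0.001 -0.    -1.   ] campos [ 0.608 -0.013  0.229] camz [-0.27  0.01 -0.96]
red [286. 266.] z 0.1086 rect [ 0.5451 -0.0099] [0.0235 0.0021] 86.1
red [286. 329.] z 0.1107 rect [ 0.5264 -0.0088] [0.0239 0.0092] 86.0
cup 0 0
tin 152 [0.728 0.242]
sleeve 43 [0.709 0.177]
paperw 1197 [ 0.716 -0.206]
[ 0.53491842 -0.00969569  0.07088121] [-7.32647482 -1.48656355 21.9041823 ] 0.25631565526814976
```

View pics/s8.png

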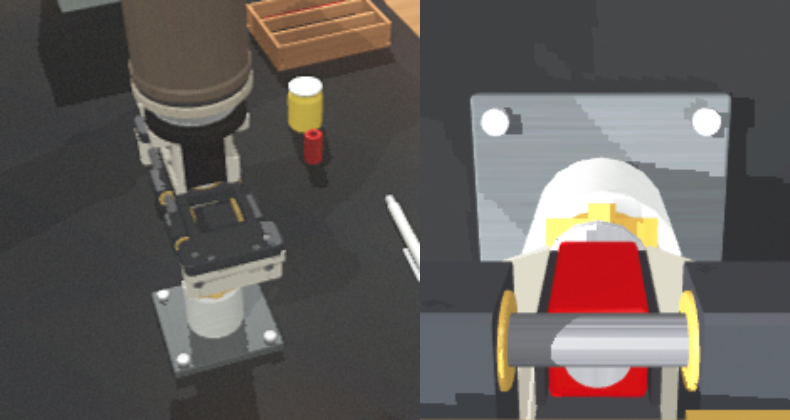

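Collar (right crop, (600,235)) sits on the brass mouth. The grip top is at 0.1105, against 0.110 expected. The side view hides the cup, so I'll check it from the top, then hand in.

```bash
python3 - <<'E'
from h import *
im,d,K,T=snap("top");P=pts(d,K,T)
r=np.hypot(P[...,0]-.5685,P[...,1]-.226)<.05
m=r&(P[...,2]>.054)&(P[...,2]<.066); b=r&(P[...,2]>.08)
print(m.sum(),cv2.minEnclosingCircle(P[m][:,:2].astype(np.float32)) if m.any() else 0,"blue top",b.sum(),P[b].mean(0) if b.any() else 0)
if m.sum()>10 and b.any() and P[b][:,2].max()<.105: sign_off();print("signed off")
E
```

```text
155 ((0.5684019923210144, 0.22578831017017365), 0.03203641623258591) blue top 131 [0.56751077 0.22351741 0.09228939]
the job is handed in; nothing more can be done
signed off
```

The job is handed in at about 16 s on the robot clock. I moved the blue tip driver from the setter to the pewter cup and let go. Then I took the largest red jaw driver from its stand, meshed it with the socket and pressed it home. The arm is still gripping it and pushing down.

**Last checks:**
- **Jaw driver:** it met a hard stop at tool height 0.0708 m (0.0704 m expected). The grip top measured 0.1105 m, which puts the foot about 0.5 mm above fully home. I eased the push from 42 N to about 22 N, and the tool height stayed the same.
- **Side load:** a sideways force of about 7–8 N remained at the end, so the driver is probably 1–2 mm off the ideal line, though tool tilt read 0.001 rad.
- **Cup and tip driver:** the rim is a full circle where it was before. The tip driver's top is at 0.092 m, so it is standing nearly upright.
- **Items to leave alone:** the lead tin, resin grip and paperweight measured within about 1 mm of where they started. I did not measure the silver barrel; part of it shows in the last side view, and the arm never worked near it.
- **Not read directly:** the plunger depth and finger contact force have no reading. I inferred them from the hard stop and the 24 mm grip width, with the grip set to 60 N.

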